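Fit the control knob of the soldering station

TASK

Put the orange knob from the mat onto the bare keyed shaft of the blue soldering-station box: press it on lightly and turn it slowly until its slot meets the key and it drops fully home. Then turn the fitted knob so that its white pointer points at the red mark on the dial, and let go. Be gentle with the box, never pressing the knob against it with more than 20 N, and leave the other loose things where they are.

Things in the scene. Friction and masses are not known exactly. Their poses are not given: they have to be found in the camera images.
- knob: Loose orange knob, upright on the green mat in any of three places (two hold other knobs), about 50 g. Black round skirt 40 mm across, 8 mm high; on it a straight orange grip bar, its top 30 mm above the underside. Origin: centre of the underside; z up; +x is where its white pointer line points. At the start +x lies within about 35 degrees of world +x.
- knob_grip (a point): Middle of the orange knob's grip bar, on its axis, 22 mm above its underside. The bar is 36 mm long (along the knob's x), 20 mm wide (along y) and stands from 8 to 30 mm above the underside. Grip it across its width, from above.
- knob_bore (a point): Mouth of the blind bore, centre of the orange knob's underside (same point as knob). The bore is 11.2 mm wide and 19.5 mm deep. Across the underside, right through the skirt along the knob's x, runs a key slot 5.2 mm wide (along y) and 6 mm deep. Only the pointer tells its two ways round apart.
- knob_ptr (a point): Tip of the white pointer line of the orange knob, 18 mm from its axis along its +x, 8 mm above its underside.
- unit: Blue control box of a soldering station, fixed, 150 (x) x 190 (y) x 55 mm high, black panel on top with a green display, a grey round knob already fitted (36 mm across, 16 mm high, 95 mm from the bare shaft) and the bare brass shaft in a printed dial. Origin: centre of its underside; +x points away from its front.
- dial: Printed dial on the box's panel, round the bare shaft. Origin: on the shaft's axis at panel height, 55 mm above the bench; z up; +x points from the shaft to the thick red mark.
- dial_mark (a point): The thick red mark on the dial, 31 mm from the shaft's axis along the dial's +x (the thin white ticks are the rest of the scale). Seen from above it lies 1.3 rad clockwise of the box's +x.
- shaft_top (a point): Top centre of the bare brass spindle (not pushed): 10 mm in diameter, tapered at the top, 20 mm above the panel. At its foot a cross key, 26 mm long, 4 mm wide, top 8 mm above the panel. The key's angle is not measured: the knob must drop home pointing somewhere within 0.75 rad either side of the box's +x. It turns stiffly (0.08 N m), stays as left; stops 1.9 rad either side.
- shaft_seat (a point): Where the knob's underside comes when fully home, on the axis 2 mm above the panel. While the slot is not over the key, the underside rests on the key, 8 mm above the panel. Pressed hard, the knob drags the key round with it. The shaft is a push-to-select one: it gives up to 2 mm downwards on a spring of 2.5 N per mm (a seated knob goes down with it), then it is rigid; it springs back.
- knob_blue: Small blue round knob, 36 mm across, 22 mm high, on the mat. Not part of the job. Origin on its underside, near the middle.
- knob_white: Small white round knob, 34 mm across, 20 mm high, on the mat. Not part of the job. Origin on its underside, near the middle.
- pliers: Pliers with orange handles, 160 mm long, 14 mm high, lying on the bench. Not part of the job. Origin on its underside, near the middle.
- screwdriver: Red-handled screwdriver, 170 mm long, lying on the bench. Not part of the job. Origin on its underside, near the middle.
- marker: Black marker pen, about 140 mm long, 14 mm thick, lying on the bench. Not part of the job. Origin on its underside, near the middle.
- spool: Metal spool, 54 mm across, 41 mm high, standing on the bench. Not part of the job. Origin on its underside, near the middle.
- board: Dark green circuit board with parts on it, 90 x 170 mm, 14 mm high, lying on the bench. Not part of the job. Origin on its underside, near the middle.

How it is judged:
By the outcome, as a careful person would: the job done as asked, in the order asked, and still so for the second after the job is handed in, with the robot touching nothing.
It also fails if it takes over 72 s, if anything falls off the work surface, if the arm or the gripper's body presses on something with over 40 N, if the wrist force passes 120 N, or if a joint passes its speed limit or range.

ROBOT

A 6-joint arm with a two-finger parallel gripper is mounted at the origin on the work surface. World frame = base frame: x ahead of the robot, y to its left, z up, the work surface at z = 0. Lengths are in m, angles in rad, forces in N, time in s.
With the tool pointing down it reaches from about 0.425 to 0.95 m from the base axis. Payload 3.5 kg.
Tool frame: the origin (TCP) lies at the very end of the fingers, on their centre line; the grasp point (between the pads) lies ctrl.pinch_z behind it (ctrl.pinch_z is the distance from the TCP to the grasp point, in m); z points along the fingers, y is the line along which they close (so a half turn about z gives the same grasp; the last joint's range is limited). The gripper opens to 85 mm and grips with 20 to 120 N. Pads are 22 mm wide; open, the fingers measure 114 mm over their backs; the gripper's body (76 mm by 85 mm) begins 54 mm behind the grasp point. The pads swing forward as they close: fully open they stand 13 mm farther back than shut.
Start: joints at [0.997, 0.286, 1.577, -0, 1.279, -0.15], TCP at [0.278, 0.615, 0.203] pointing down, gripper open.
Joint ranges: [-2.77, 2.77], [-0.9, 2.22], [0.21, 2.48], [-1.53, 4.67], [0.24, 2.81], [-2.84, 2.84]. Speed limits (rad/s): [2.79, 2.79, 3.14, 3.14, 3.14, 3.14].

INTERFACE

Orientations are given as a unit quaternion [x, y, z, w].
In Python, from plant import ctrl gives the robot as it stands.
- The arm moves only by the shell command python3 -m inch FILE [FORCE], which reads ROWS from the file FILE. ROWS is a JSON object with one list for each field, all of the same length, 1 to 10, a row being the entries at one place: dx, dy, dz (the shift in fractions of the full range, 1 being 0.5 m), ax, ay, az (a rotation vector in parts of the range, where 1.0 means 4 rad), aperture (the opening from 0.0 (shut) to 1.0 (fully open)); each row is the pose to reach, as a shift and turn from the pose commanded when the command began, along the tool's axes at that moment; what a row does not reach only later rows make up. A row lasts 1/8 s, in which the tool goes at most 0.0625 m and 0.188 rad, less where a joint would pass 70% of its speed; a pose out of reach is approached as far as the arm can. The fingers move at their own pace and stop on an object; FORCE is the grip in N (left out, the last holds). Time passes only in rows, so rows that do not move let the fingers close. It prints the time, the measured TCP pose, the force, the opening and the grip force at its end. No shift or turn number may pass 1 either way. Input that does not fit is refused with a message, and nothing moves.
- ctrl.get_state(): the state, without advancing time (a new reading comes with each control period).
- ctrl.read_camera(name): name is "side" or "top"; returns a dict with "pixels" (400x640x3 uint8, red, green, blue), "camera_matrix" (3x3 intrinsics, pixels), "dist_coeffs" ([k1, k2, p1, p2, k3] as OpenCV has them; the pictures are not rectified), "xyz" and "orientation" of the camera in the world. Camera axes: x right, y down, z forward; pixel columns grow to the right and rows downward; lengths in m; the calibration is good to about 2 mm. A picture is of the moment at which its call begins. There is no depth.
- ctrl.sign_off(): hands the job in; it is judged then, once.
Trained networks look in the newest picture that a camera, given by its name, has taken for a name from the list of things; names that differ only in an ending like _2 or _b are one class to them, and where a whole thing is asked for, a point or a joint stands for the part that bears it (a point fixed in the world has none). Each returns a list of dicts, best first, with "conf" (0 to 1); they miss things now and then, are a little off and sometimes report something else, mostly with a low value. They report only what shows in the picture. A call takes as long as a camera call.
- ctrl.recognise(camera, thing): "position" ([x, y, z] in m, in world coordinates, good to about 4 mm: the middle of the surface that is visible of it).
- ctrl.masks_of(camera, thing): "region" (400x640 bool, what is visible of it).
- ctrl.mark_of(camera, thing): "position" ([x, y, z] in m, in world coordinates, good to about 4 mm: a listed point, or the origin of a listed thing).
The state is a dict: "time": time; "qpos": joint angles; "dq": joint speeds; "joint_efforts": joint torques, N m; "eef_pos": TCP position; "tcp_rot": TCP orientation; "contact_force": force on the tool from outside, world axes, zero at the start; "wrist_torque": the same for the moment, N m; "opening": opening from 0.0 (shut) to 1.0 (fully open); "finger_force": force on a finger pad.
Only numpy, scipy, OpenCV 4.12 (cv2) and the standard library are available. Lean on these libraries where they do the work, as an engineer would, in place of code of your own. Each camera call takes 0.05 s, during which the arm holds its last target. There are 200 camera calls.

## Working session

There is one attempt and no reset: what is moved stays moved. The work goes in short steps, Python scripts to look and compute and a shell command to move; the robot and the scene stay as the last step left them, time stands still between calls to the robot, and variables do not carry over. Pictures are saved under pics/ and viewed, at most 10 in all, crops included, and the job is handed in when it is done.

```bash
ls; mkdir -p pics
cat > h.py <<'E'
import numpy as np, cv2
from scipy.spatial.transform import Rotation as R
from plant import ctrl
def cam(n):
    c=ctrl.read_camera(n); return c
def save(c,f): cv2.imwrite('pics/'+f,cv2.cvtColor(c['pixels'],cv2.COLOR_RGB2BGR))
def rot(c):
    o=np.array(c['orientation']); return R.from_quat(o).as_matrix() if o.size==4 else o.reshape(3,3)
def ray(c,uv):
    p=cv2.undistortPoints(np.array([[uv]],float),np.array(c['camera_matrix']),np.array(c['dist_coeffs']))[0,0]
    d=rot(c)@np.array([p[0],p[1],1]); return np.array(c['xyz']),d
def onz(c,uv,z):
    o,d=ray(c,uv); return o+d*(z-o[2])/d[2]
def tri(r1,r2):
    A=[];b=[]
    for o,d in (r1,r2):
        d=d/np.linalg.norm(d);P=np.eye(3)-np.outer(d,d);A.append(P);b.append(P@o)
    return np.linalg.lstsq(np.vstack(A),np.hstack(b),rcond=None)[0]
def proj(c,X):
    Rm=rot(c).T; p,_=cv2.projectPoints(np.array([X],float),cv2.Rodrigues(Rm)[0],-Rm@np.array(c['xyz']),np.array(c['camera_matrix']),np.array(c['dist_coeffs'])); return p[0,0]
E
python3 - <<'E'
from h import *
np.set_printoptions(precision=4,suppress=True)
for n in ('side','top'):
    c=cam(n); save(c,n+'0.png'); print(n,c['xyz'],c['orientation'],c['camera_matrix'][0][0])
    for t in ('knob_grip','knob_ptr','knob','knob_bore','shaft_top','dial','dial_mark','unit','knob_blue','knob_white'):
        print(t,[(np.round(m['position'],4).tolist(),round(m['conf'],2)) for m in ctrl.mark_of(n,t)[:2]])
print(ctrl.pinch_z,ctrl.get_state())
E
```

```text
pics
side [ 0.3763 -1.2259  0.767 ] [ 0.8556 -0.0855  0.0418 -0.5088] 481.52996570797256
knob_grip [([0.4901, -0.3017, 0.0272], 0.62), ([0.5512, 0.1934, -0.0008], 0.51)]
knob_ptr [([0.5141, -0.3004, 0.0135], 0.76)]
knob [([0.4905, -0.2975, 0.0067], 0.61)]
knob_bore [([0.4866, -0.3034, 0.0044], 0.63)]
shaft_top []
dial []
dial_mark []
unit [([0.552, 0.1937, 0.0017], 0.69)]
knob_blue [([0.5306, -0.2097, 0.0013], 0.53)]
knob_white [([0.5274, -0.1191, 0.0058], 0.65)]
top [ 0.3843 -0.016   1.5005] [-0.695   0.7157 -0.0515  0.0469] 463.7537021425447
knob_grip [([0.4949, -0.2971, 0.0251], 0.62), ([0.5486, 0.1891, -0.0032], 0.56)]
knob_ptr [([0.5115, -0.2966, 0.0102], 0.46)]
knob [([0.4943, -0.3024, 0.0065], 0.64)]
knob_bore [([0.5079, -0.2998, 0.0093], 0.49), ([0.4953, -0.2953, 0.002], 0.46)]
shaft_top []
dial [([0.5283, -0.2139, -0.0033], 0.28)]
dial_mark []
unit [([0.5501, 0.1881, -0.0042], 0.8), ([0.494, -0.3001, 0.025], 0.36)]
knob_blue [([0.5285, -0.2101, 0.001], 0.38), ([0.5688, -0.523, -0.0001], 0.18)]
knob_white [([0.5233, -0.1158, 0.0057], 0.38), ([0.7413, -0.1842, -0.0011], 0.32)]
0.0187 {'time': 1.1, 'qpos': array([ 0.997 ,  0.2863,  1.5767, -0.    ,  1.2786, -0.15  ]), 'dq': array([-0.0008,  0.0019,  0.0006,  0.0002, -0.0005, -0.0013]), 'joint_efforts': array([  0.0014, -40.597 , -29.2947,  -0.0002,   0.0007,   0.    ]), 'eef_pos': array([0.2775, 0.6153, 0.2025]), 'tcp_rot': array([ 0.2103,  0.9776, -0.    ,  0.    ]), 'contact_force': array([-1.0276,  1.0235,  0.1546]), 'wrist_torque': array([ 0.003 , -0.005 , -0.0247]), 'finger_force': 0.0, 'opening': 0.9983244669624156}
```

View pics/side0.png

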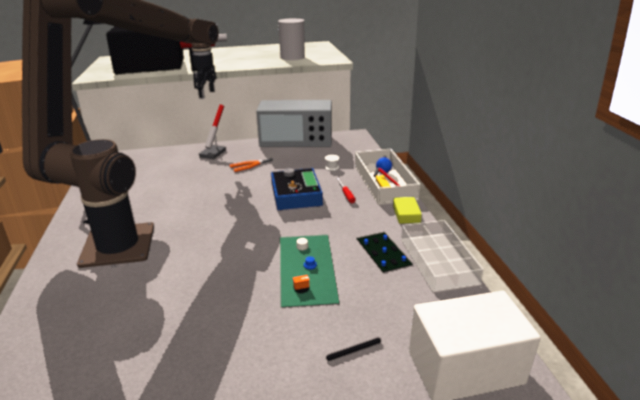

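View pics/top0.png

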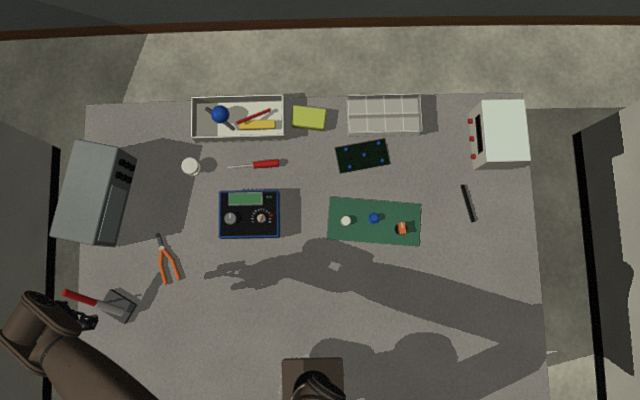

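Run:
```python
import cv2,numpy as np
t=cv2.imread('pics/top0.png');s=cv2.imread('pics/side0.png')
f=lambda im,x,y,w,h,W,H:cv2.resize(im[y:y+h,x:x+w],(W,H),interpolation=cv2.INTER_CUBIC)
a=np.hstack([f(t,215,185,66,56,396,336),f(s,265,160,66,56,396,336)])
b=np.hstack([f(t,382,212,40,26,396,257),f(s,282,268,40,26,396,257)])
cv2.imwrite('pics/crop0.png',np.vstack([a,b]))
```

```text
(no output)
```

View pics/crop0.png

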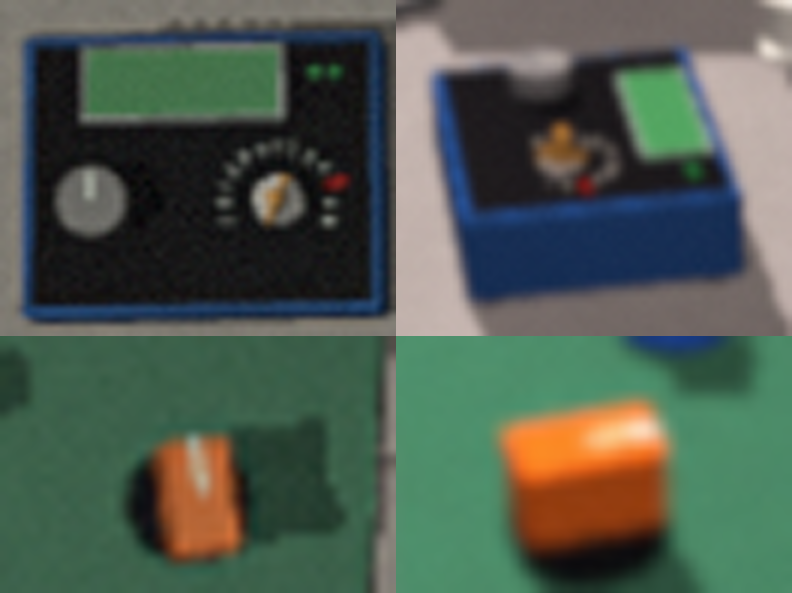

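```bash
cat > fit.py <<'E'
from h import *
from scipy.optimize import minimize
def prism(x,y,yaw,z0,z1,L,W):
    c,s=np.cos(yaw),np.sin(yaw)
    return np.array([[x+c*a*L/2-s*b*W/2,y+s*a*L/2+c*b*W/2,z] for a in(-1,1) for b in(-1,1) for z in(z0,z1)])
def orange(p):
    p=p.astype(float); return np.clip((p[...,0]-1.5*p[...,2]-20)/60,0,1)*(p[...,0]>1.25*p[...,1])
def blue(p):
    p=p.astype(float); return ((p[...,2]>1.5*p[...,0])&(p[...,2]>1.25*p[...,1])&(p[...,2]>40)).astype(float)
def render(c,pts,ox,oy,w,h,k=8):
    q=np.array([proj(c,P) for P in pts]); q=((q-[ox-.5,oy-.5])*k).astype(np.float32)
    m=np.zeros((h*k,w*k),np.float32); hull=cv2.convexHull(q)[:,0]
    cv2.fillConvexPoly(m,np.round((hull-.5)*16).astype(np.int32),1.,shift=4)
    return cv2.GaussianBlur(cv2.resize(m,(w,h),interpolation=cv2.INTER_AREA),(3,3),0.6)
def fit(cs,ms,boxes,x0,z,dz,L,W,fitz):
    def cost(v):
        zz=v[3] if fitz else z
        return sum(((render(c,prism(v[0],v[1],v[2],zz,zz+dz,L,W),*b)-m[b[1]:b[1]+b[3],b[0]:b[0]+b[2]])**2).sum() for c,m,b in zip(cs,ms,boxes))
    best=None
    sim=np.array([x0]+[np.array(x0)+d for d in np.diag([.008,.008,.25,.006][:len(x0)])])
    r=minimize(cost,x0,method='Nelder-Mead',options=dict(initial_simplex=sim,xatol=1e-5,fatol=1e-3,maxiter=400)); return r.x,r.fun
E
python3 - <<'E'
from fit import *
np.set_printoptions(precision=4,suppress=True)
ct,cs=cam('top'),cam('side')
mo=[orange(c['pixels']) for c in (ct,cs)]
bx=[(382,212,40,30),(282,268,40,30)]
# restrict to largest blobs
for k in (0,1): print('orange area',mo[k][bx[k][1]:bx[k][1]+30,bx[k][0]:bx[k][0]+40].sum())
print('both',fit([ct,cs],mo,bx,[.494,-.30,-.15,.008],0,.022,.036,.020,True))
print('top',fit([ct],mo[:1],bx[:1],[.494,-.30,-.15],.009,.022,.036,.020,False))
print('side',fit([cs],mo[1:],bx[1:],[.494,-.30,-.15],.009,.022,.036,.020,False))
mb=[]; bb=[(205,175,90,75),(255,150,85,75)]
for c,b in zip((ct,cs),bb):
    m=np.zeros((400,640),np.uint8); s=blue(c['pixels'])[b[1]:b[1]+b[3],b[0]:b[0]+b[2]].astype(np.uint8)
    n,l,st,_=cv2.connectedComponentsWithStats(s); i=1+st[1:,4].argmax(); ys,xs=np.where(l==i)
    hu=cv2.convexHull(np.stack([xs+b[0],ys+b[1]],1).astype(np.int32)); cv2.fillConvexPoly(m,hu,1); mb.append(m.astype(float))
print('box both',fit([ct,cs],mb,bb,[.55,.19,0.,0.],0,.055,.150,.190,True))
print('box top',fit([ct],mb[:1],bb[:1],[.55,.19,0.],0,.055,.150,.190,False))
print('box side',fit([cs],mb[1:],bb[1:],[.55,.19,0.],0,.055,.150,.190,False))
# red mark
cen=[]
for c,(x,y,w,h) in zip((ct,cs),[(258,205,24,20),(350-65,175,45,22)]):
    p=c['pixels'][y:y+h,x:x+w].astype(float); wgt=np.clip(p[...,0]-1.8*np.maximum(p[...,1],p[...,2])-10,0,None)
    ys,xs=np.mgrid[y:y+h,x:x+w]; cen.append(np.array([(wgt*xs).sum(),(wgt*ys).sum()])/wgt.sum())
    br=np.clip(p[...,0]-1.6*p[...,2]-15,0,None)*(p[...,1]>.5*p[...,0]); print('brass c',[(br*xs).sum()/br.sum(),(br*ys).sum()/br.sum()],br.sum())
print('red',cen,tri(ray(ct,cen[0]),ray(cs,cen[1])),onz(ct,cen[0],.055),onz(cs,cen[1],.055))
for n in('top','side'):
  for t in('shaft_top','shaft_seat','dial_mark','dial'):
    print(n,t,[(np.round(m['position'],4).tolist(),round(m['conf'],2)) for m in ctrl.mark_of(n,t)[:2]])
E
```

```text
orange area 75.32499999999999
orange area 187.00833333333333
both (array([ 0.4932, -0.2973,  0.0371,  0.01  ]), np.float64(22.237901993525618))
top (array([ 0.4925, -0.2974,  0.084 ]), np.float64(10.368686909571377))
side (array([ 0.4935, -0.296 ,  0.0179]), np.float64(11.383347074270805))
box both (array([ 0.5519,  0.1896, -0.011 , -0.01  ]), np.float64(532.4287952648145))
box top (array([ 0.5506,  0.1877, -0.0049]), np.float64(52.80173299314225))
box side (array([ 0.5522,  0.1916, -0.0366]), np.float64(488.15534723877784))
brass c [np.float64(260.58043478260873), np.float64(217.44021739130437)] 183.99999999999994
brass c [np.float64(292.1043791241751), np.float64(183.48890221955608)] 1000.1999999999999
red [array([270.4895, 214.9423]), array([295.9677, 190.41  ])] [0.5437 0.1181 0.0543] [0.5433 0.118  0.055 ] [0.5439 0.1168 0.055 ]
top shaft_top []
top shaft_seat [([0.4906, -0.2933, 0.0006], 0.4)]
top dial_mark []
top dial []
side shaft_top []
side shaft_seat [([0.5715, -0.5275, 0.0005], 0.36)]
side dial_mark []
side dial []
```

The manual's scale: shifts go in shares of 0.5 m and turns go in shares of 4 rad. Converting my numbers, -0.452 m is -0.904, -0.407 m is -0.814, -0.484 rad is -0.121.

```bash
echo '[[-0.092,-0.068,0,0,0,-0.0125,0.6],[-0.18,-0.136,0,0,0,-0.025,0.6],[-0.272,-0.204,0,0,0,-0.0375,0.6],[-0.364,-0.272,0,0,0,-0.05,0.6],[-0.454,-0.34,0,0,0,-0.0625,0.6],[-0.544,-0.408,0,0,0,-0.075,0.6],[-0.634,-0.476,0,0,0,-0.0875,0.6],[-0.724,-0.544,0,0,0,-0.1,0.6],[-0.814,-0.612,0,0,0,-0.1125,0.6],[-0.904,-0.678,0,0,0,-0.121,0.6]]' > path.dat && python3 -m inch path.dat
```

```text
refused: ROWS must be an object with one list for each field. Nothing was moved.
```

The error is about the shape of the input: an object with one list for each field. Fixing that and sending the same move.

```bash
echo '{"dx":[-0.092,-0.18,-0.272,-0.364,-0.454,-0.544,-0.634,-0.724,-0.814,-0.904],"dy":[-0.068,-0.136,-0.204,-0.272,-0.34,-0.408,-0.476,-0.544,-0.612,-0.678],"dz":[0,0,0,0,0,0,0,0,0,0],"ax":[0,0,0,0,0,0,0,0,0,0],"ay":[0,0,0,0,0,0,0,0,0,0],"az":[-0.0125,-0.025,-0.0375,-0.05,-0.0625,-0.075,-0.0875,-0.1,-0.1125,-0.121],"aperture":[0.6,0.6,0.6,0.6,0.6,0.6,0.6,0.6,0.6,0.6]}' > path.dat && python3 -m inch path.dat
python3 - <<'E'
from h import *
s=ctrl.get_state(); Rm=R.from_quat(s['tcp_rot']).as_matrix(); print(s['qpos'],np.arctan2(Rm[1,1],Rm[0,1]),(Rm.T@(np.array([.493,-.297,.10])-s['eef_pos'])))
E
```

```text
time: 2.85
eef_pos: [0.5509, 0.1187, 0.2029]
tcp_rot: [-0.031, 1.0, 0.0, 0.0]
contact_force: [0.8, 0.4, 0.5]
opening: 0.597
finger_force: 0.0
[ 3.20749279e-02  4.08432250e-02  1.85422726e+00  1.44483994e-04
  1.24562044e+00 -1.60003350e+00] 1.6320623839196187 [ 0.08335083 -0.41135211  0.10277297]
```

In the tool's units: -0.4114 m is -0.8228, -0.353 m is -0.706.

```bash
echo '{"dx":[0.024,0.048,0.072,0.096,0.12,0.144,0.1668,0.1668],"dy":[-0.116,-0.234,-0.352,-0.47,-0.588,-0.706,-0.8228,-0.8228],"dz":[0.02,0.04,0.07,0.1,0.14,0.18,0.206,0.206],"ax":[0,0,0,0,0,0,0,0],"ay":[0,0,0,0,0,0,0,0],"az":[0,0,0,0,0,0,0,0],"aperture":[0.6,0.6,0.6,0.6,0.6,0.6,0.6,0.6]}' > path.dat && python3 -m inch path.dat
python3 - <<'E'
from h import *
for n in('top','side'):
    c=cam(n); save(c,n+'1.png')
t=cv2.imread('pics/top1.png');s=cv2.imread('pics/side1.png')
f=lambda im,x,y,w,h:cv2.resize(im[y:y+h,x:x+w],(396,396),interpolation=cv2.INTER_CUBIC)
cv2.imwrite('pics/crop1.png',np.hstack([f(t,370,190,66,66),f(s,270,235,66,66)]))
s=ctrl.get_state(); Rm=R.from_quat(s['tcp_rot']).as_matrix(); print(s['eef_pos'],np.arctan2(Rm[1,1],Rm[0,1]),(Rm.T@(np.array([.493,-.297,.0105])-s['eef_pos'])))
E
```

```text
time: 3.85
eef_pos: [0.4903, -0.2987, 0.0985]
tcp_rot: [-0.027, 1.0, 0.0, -0.001]
contact_force: [0.2, 0.1, -0.1]
opening: 0.599
finger_force: 0.0
[ 0.49136633 -0.295543    0.09933924] 1.6293698782984605 [-0.00156846 -0.00162431  0.08883752]
```

View pics/crop1.png

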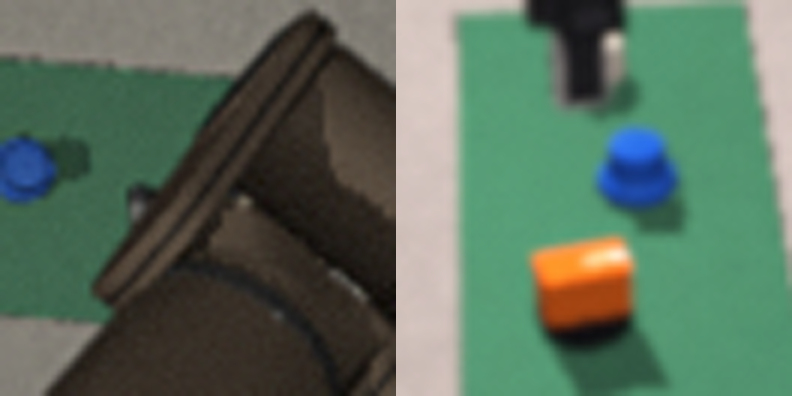

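In the tool's units: 0.0885 m is 0.177, 0.03 m is 0.06.

```bash
echo '{"dx":[-0.002,-0.002,-0.002,-0.002,-0.002,-0.002],"dy":[-0.002,-0.002,-0.002,-0.002,-0.002,-0.002],"dz":[0.06,0.12,0.15,0.17,0.177,0.177],"ax":[0,0,0,0,0,0],"ay":[0,0,0,0,0,0],"az":[0,0,0,0,0,0],"aperture":[0.6,0.6,0.6,0.6,0.6,0.6]}' > path.dat && python3 -m inch path.dat 40
echo '{"dx":[0,0,0,0,0,0],"dy":[0,0,0,0,0,0],"dz":[0,0,0,0,0,0],"ax":[0,0,0,0,0,0],"ay":[0,0,0,0,0,0],"az":[0,0,0,0,0,0],"aperture":[0.3,0.2,0.1,0.05,0.0,0]}' > path.dat && python3 -m inch path.dat 40
```

```text
time: 4.7
eef_pos: [0.4932, -0.2964, 0.0117]
tcp_rot: [-0.03, 1.0, -0.0, 0.0]
contact_force: [0.2, 0.5, 0.2]
opening: 0.598
finger_force: 0.0
time: 5.45
eef_pos: [0.4927, -0.2962, 0.011]
tcp_rot: [-0.03, 1.0, 0.0, -0.0]
contact_force: [-0.7, 0.4, -0.1]
opening: 0.001
finger_force: 0.0
```

Run:
```python
from h import *
for n in('top','side'):
    c=cam(n); save(c,n+'2.png')
t=cv2.imread('pics/top2.png');s=cv2.imread('pics/side2.png')
f=lambda im,x,y,w,h:cv2.resize(im[y:y+h,x:x+w],(396,396),interpolation=cv2.INTER_CUBIC)
cv2.imwrite('pics/crop2.png',np.hstack([f(t,370,190,66,66),f(s,270,235,66,66)]))
s=ctrl.get_state(); print(s['eef_pos'],s['opening'],s['finger_force'])
```

```text
[ 0.49268119 -0.29622658  0.0110197 ] -8.877940478698095e-05 0.0
```

View pics/crop2.png

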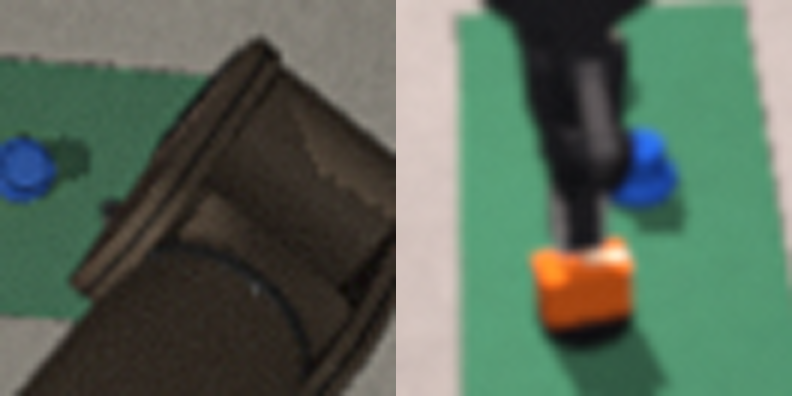

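Run:
```python
from fit import *
np.set_printoptions(precision=4,suppress=True)
c=cam('side'); s=ctrl.get_state(); e=s['eef_pos']; print(s['qpos'])
for z in (0,.01,.02,.03,.05): 
    p=proj(c,e+[0,0,z]); print(z,p,'crop2',396+(p[0]-270)*6,(p[1]-235)*6)
for q in prism(.493,-.297,.05,.010,.032,.036,.02): 
    p=proj(c,q); print(q,'crop2',396+(p[0]-270)*6,(p[1]-235)*6)
```

```text
[-0.7177  0.3027  1.9435 -0.      0.8954 -2.3487]
0 [300.4752 284.6846] crop2 578.8510619403299 298.1077239652336
0.01 [300.3252 281.4911] crop2 577.9509906589076 278.94669477413424
0.02 [300.1741 278.269 ] crop2 577.0443488415866 259.6141052593432
0.03 [300.0218 275.018 ] crop2 576.1310922033296 240.1082578374726
0.05 [299.7141 268.4283] crop2 574.2845589615897 200.5699431557772
[ 0.4755 -0.3079  0.01  ] crop2 541.6389846108746 323.36708265880145
[ 0.4755 -0.3079  0.032 ] crop2 539.2663717979584 280.81584574329736
[ 0.4745 -0.2879  0.01  ] crop2 532.3314615268009 293.25916051423746
[ 0.4745 -0.2879  0.032 ] crop2 529.9095319038286 251.0048020279728
[ 0.5115 -0.3061  0.01  ] crop2 627.9396636065294 309.0549102596325
[ 0.5115 -0.3061  0.032 ] crop2 626.4123157809155 266.60377403803136
[ 0.5105 -0.2861  0.01  ] crop2 617.4823982113766 279.3202827468335
[ 0.5105 -0.2861  0.032 ] crop2 615.8802783342402 237.16713620206087
```

In the tool's units: 0.001 m is 0.002.

```bash
for i in 1 2 3 4; do echo '{"dx":[0,0],"dy":[0,0],"dz":[0.002,0.002],"ax":[0,0],"ay":[0,0],"az":[0,0],"aperture":[0,0]}' > path.dat && python3 -m inch path.dat | egrep 'eef|contact' ; done
```

```text
eef_pos: [0.4926, -0.2961, 0.0099]
contact_force: [0.3, -0.8, -0.5]
eef_pos: [0.4927, -0.2961, 0.0089]
contact_force: [0.1, -0.1, -0.2]
eef_pos: [0.4926, -0.2962, 0.0079]
contact_force: [0.5, 0.0, -0.2]
eef_pos: [0.4927, -0.2962, 0.0069]
contact_force: [0.3, -0.4, 0.7]
```

In the tool's units: 0.001 m is 0.002.

```bash
for i in 1 2 3; do echo '{"dx":[0,0],"dy":[0,0],"dz":[0.002,0.002],"ax":[0,0],"ay":[0,0],"az":[0,0],"aperture":[0,0]}' > path.dat && python3 -m inch path.dat | egrep 'eef|contact' ; done
python3 - <<'E'
from fit import *
c=cam('side');save(c,'side3.png')
im=cv2.imread('pics/side3.png');cv2.imwrite('pics/crop3.png',cv2.resize(im[258:298,275:325],(800,600)[:2] if 0 else (750,600),interpolation=cv2.INTER_CUBIC))
E
```

```text
eef_pos: [0.4926, -0.2961, 0.0059]
contact_force: [-0.1, -0.2, -0.5]
eef_pos: [0.4929, -0.2963, 0.0053]
contact_force: [-0.3, 0.4, 2.8]
eef_pos: [0.4928, -0.2963, 0.0053]
contact_force: [-3.2, 1.6, 7.2]
```

View pics/crop3.png

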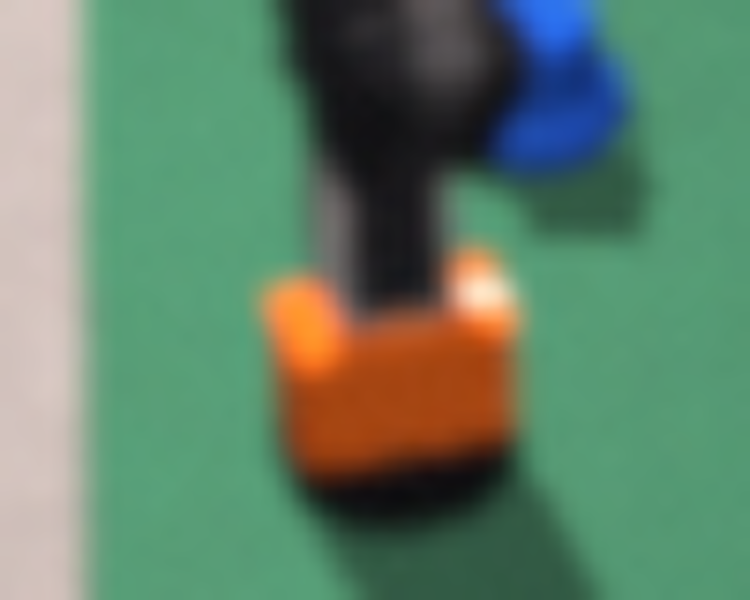

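In the tool's units: -0.03 m is -0.06, -0.015 m is -0.03.

```bash
echo '{"dx":[0,0,0,0,0],"dy":[0,0,0,0,0],"dz":[-0.03,-0.06,-0.06,-0.06,-0.06],"ax":[0,0,0,0,0],"ay":[0,0,0,0,0],"az":[0,0,0,0,0],"aperture":[0,0.6,0.6,0.6,0.6]}' > path.dat && python3 -m inch path.dat
echo '{"dx":[0,0,0,0,0,0],"dy":[0,0,0,0,0,0],"dz":[0.03,0.05,0.07,0.084,0.095,0.095],"ax":[0,0,0,0,0,0],"ay":[0,0,0,0,0,0],"az":[0,0,0,0,0,0],"aperture":[0.6,0.6,0.6,0.6,0.6,0.6]}' > path.dat && python3 -m inch path.dat
echo '{"dx":[0,0,0,0,0,0],"dy":[0,0,0,0,0,0],"dz":[0,0,0,0,0,0],"ax":[0,0,0,0,0,0],"ay":[0,0,0,0,0,0],"az":[0,0,0,0,0,0],"aperture":[0.3,0.2,0.1,0.05,0.0,0]}' > path.dat && python3 -m inch path.dat 40
```

```text
time: 8.02
eef_pos: [0.4923, -0.2958, 0.0334]
tcp_rot: [-0.03, 1.0, 0.0, -0.0]
contact_force: [-0.1, -0.2, 0.4]
opening: 0.597
finger_force: 0.0
time: 8.78
eef_pos: [0.4925, -0.296, -0.0139]
tcp_rot: [-0.03, 1.0, 0.0, -0.0]
contact_force: [0.2, 0.2, 0.2]
opening: 0.597
finger_force: 0.0
time: 9.52
eef_pos: [0.4932, -0.2966, -0.0128]
tcp_rot: [-0.03, 1.0, -0.0, 0.0]
contact_force: [0.3, -0.1, 5.4]
opening: 0.222
finger_force: 41.0
```

In the tool's units: 0.4406 m is 0.8812, 0.26 m is 0.52, 0.26 rad is 0.065.

```bash
echo '{"dx":[0,0,-0.01,-0.024,-0.04,-0.06,-0.08,-0.1,-0.12,-0.1372],"dy":[0,0,0.06,0.16,0.28,0.4,0.52,0.64,0.76,0.8812],"dz":[-0.04,-0.1,-0.2,-0.23,-0.23,-0.23,-0.23,-0.23,-0.23,-0.23],"ax":[0,0,0,0,0,0,0,0,0,0],"ay":[0,0,0,0,0,0,0,0,0,0],"az":[0,0,0.005,0.0125,0.02,0.03,0.04,0.05,0.0575,0.065],"aperture":[0,0,0,0,0,0,0,0,0,0]}' > path.dat && python3 -m inch path.dat
echo '{"dx":[0,0],"dy":[0,0],"dz":[0,0],"ax":[0,0],"ay":[0,0],"az":[0,0],"aperture":[0,0]}' > path.dat && python3 -m inch path.dat
python3 - <<'E'
from h import *
for n in('top','side'):
    c=cam(n); save(c,n+'4.png')
t=cv2.imread('pics/top4.png');s=cv2.imread('pics/side4.png')
f=lambda im,x,y,w,h:cv2.resize(im[y:y+h,x:x+w],(396,480),interpolation=cv2.INTER_CUBIC)
cv2.imwrite('pics/crop4.png',np.hstack([f(t,215,175,66,80),f(s,262,140,66,80)]))
s=ctrl.get_state(); Rm=R.from_quat(s['tcp_rot']).as_matrix(); print(s['eef_pos'],np.arctan2(Rm[1,1],Rm[0,1])-np.pi/2,s['opening'])
E
```

```text
time: 10.78
eef_pos: [0.5342, 0.1497, 0.1021]
tcp_rot: [0.1, 0.995, -0.0, 0.0]
contact_force: [-0.2, -1.2, -1.0]
opening: 0.224
finger_force: 40.4
time: 11.02
eef_pos: [0.5342, 0.1477, 0.1016]
tcp_rot: [0.099, 0.995, -0.0, -0.0]
contact_force: [0.2, -0.5, 0.4]
opening: 0.22
finger_force: 40.4
[0.53444619 0.14661407 0.10152845] -0.20112503971683182 0.21977326786340906
```

View pics/crop4.png

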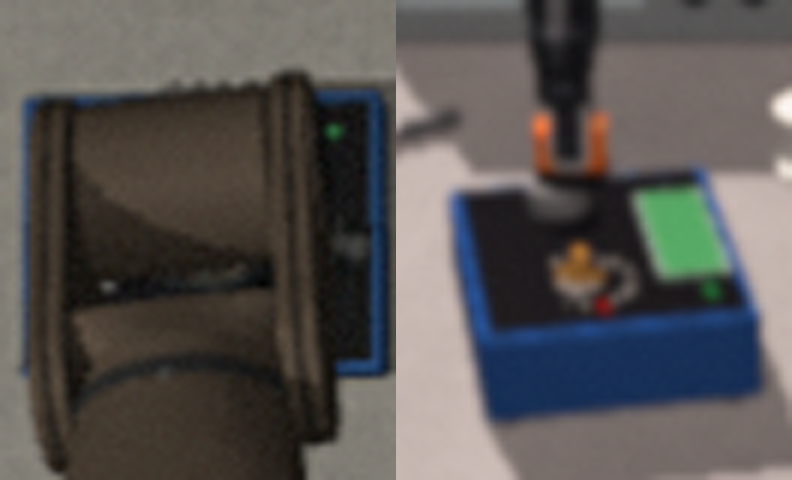

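```bash
cat > m.py <<'E'
from fit import *
np.set_printoptions(precision=4,suppress=True)
ct,cs=cam('top'),cam('side')
rd=lambda f:cv2.cvtColor(cv2.imread('pics/'+f),cv2.COLOR_BGR2RGB)
def brass(p):
    p=p.astype(float); return np.clip((p[...,0]-1.45*p[...,2]-15)/60,0,1)*(p[...,1]>.5*p[...,0])
def cyl(x,y,z0,z1,z2,r,rt):
    a=np.linspace(0,2*np.pi,16,False); k=lambda r,z:np.stack([x+r*np.cos(a),y+r*np.sin(a),0*a+z],1)
    return np.vstack([k(r,z0),k(r,z1),k(rt,z2)])
M={'t':(ct,brass(rd('top0.png')),(252,207,18,20)),'s':(cs,brass(rd('side0.png')),(284,174,20,18))}
for k,(c,m,b) in M.items(): print(k); print((m[b[1]:b[1]+b[3],b[0]:b[0]+b[2]]*9).astype(int))
def cost(v,ks):
    t=0
    for k in ks:
        c,m,b=M[k]; g=np.maximum(render(c,prism(v[0],v[1],v[2],.055,.063,.026,.004),*b),render(c,cyl(v[0],v[1],.055,.071,.075,.005,.003),*b))
        t+=((g*.8-m[b[1]:b[1]+b[3],b[0]:b[0]+b[2]])**2).sum()
    return t
for ks in ('t','s','ts'):
    best=min((minimize(cost,[.5353,.1477,a],args=(ks,),method='Nelder-Mead',options=dict(initial_simplex=[[.5353,.1477,a],[.541,.1477,a],[.5353,.153,a],[.5353,.1477,a+.25]],xatol=1e-5,fatol=1e-3)) for a in(-.6,-.3,0)),key=lambda r:r.fun); print(ks,best.x,best.fun)
# held knob, side4
m=orange(rd('side4.png')); b=(280,152,24,24); w=(m[b[1]:b[1]+b[3],b[0]:b[0]+b[2]]>.35).astype(np.uint8)
ys,xs=np.where(w); mm=np.zeros((400,640),np.uint8); cv2.fillConvexPoly(mm,cv2.convexHull(np.stack([xs+b[0],ys+b[1]],1).astype(np.int32)),1)
e=ctrl.get_state()['eef_pos']; print('eef',e)
for off in (.0128,.0148,.0168):
    print(off,fit([cs],[mm.astype(float)],[b],[e[0],e[1],-.2],e[2]+off+.008,.022,.036,.020,False))
E
python3 m.py
```

```text
t
[[0 0 0 0 0 0 0 0 0 0 0 0 0 0 0 0 0 0]
 [0 0 0 0 0 0 0 0 0 0 0 0 0 0 0 0 0 0]
 [0 0 0 0 0 0 0 0 0 0 0 0 0 0 0 0 0 0]
 [0 0 0 0 0 0 0 0 0 0 0 0 0 0 0 0 0 0]
 [0 0 0 0 0 0 0 0 0 0 0 0 0 0 0 0 0 0]
 [0 0 0 0 0 0 0 0 0 0 0 0 0 0 0 0 0 0]
 [0 0 0 0 0 0 0 0 0 0 0 0 0 0 0 0 0 0]
 [0 0 0 0 0 0 0 0 0 0 3 0 0 0 0 0 0 0]
 [0 0 0 0 0 0 0 0 0 0 2 0 0 0 0 0 0 0]
 [0 0 0 0 0 0 0 0 0 2 0 0 0 0 0 0 0 0]
 [0 0 0 0 0 0 0 0 7 6 0 0 0 0 0 0 0 0]
 [0 0 0 0 0 0 0 0 6 5 0 0 0 0 0 0 0 0]
 [0 0 0 0 0 0 0 0 3 1 0 0 0 0 0 0 0 0]
 [0 0 0 0 0 0 0 0 2 0 0 0 0 0 0 0 0 0]
 [0 0 0 0 0 0 0 0 0 0 0 0 0 0 0 0 0 0]
 [0 0 0 0 0 0 0 0 0 0 0 0 0 0 0 0 0 0]
 [0 0 0 0 0 0 0 0 0 0 0 0 0 0 0 0 0 0]
 [0 0 0 0 0 0 0 0 0 0 0 0 0 0 0 0 0 0]
 [0 0 0 0 0 0 0 0 0 0 0 0 0 0 0 0 0 0]
 [0 0 0 0 0 0 0 0 0 0 0 0 0 0 0 0 0 0]]
s
[[0 0 0 0 0 0 0 0 0 0 0 0 0 0 0 0 0 0 0 0]
 [0 0 0 0 0 0 0 0 0 0 0 0 0 0 0 0 0 0 0 0]
 [0 0 0 0 0 0 0 0 0 0 0 0 0 0 0 0 0 0 0 0]
 [0 0 0 0 0 0 0 0 0 0 0 0 0 0 0 0 0 0 0 0]
 [0 0 0 0 0 0 0 0 0 0 0 0 0 0 0 0 0 0 0 0]
 [0 0 0 0 0 0 0 0 0 0 0 0 0 0 0 0 0 0 0 0]
 [0 0 0 0 0 0 0 1 3 1 0 0 0 0 0 0 0 0 0 0]
 [0 0 0 0 0 0 
[... 152 characters left out ...]
 0 0]
 [0 0 0 0 0 3 6 7 8 7 6 4 1 0 0 0 0 0 0 0]
 [0 0 0 0 0 0 1 3 4 4 3 3 2 0 0 0 0 0 0 0]
 [0 0 0 0 0 0 0 0 0 0 0 0 0 0 0 0 0 0 0 0]
 [0 0 0 0 0 0 0 0 0 0 0 0 0 0 0 0 0 0 0 0]
 [0 0 0 0 0 0 0 0 0 0 0 0 0 0 0 0 0 0 0 0]
 [0 0 0 0 0 0 0 0 0 0 0 0 0 0 0 0 0 0 0 0]
 [0 0 0 0 0 0 0 0 0 0 0 0 0 0 0 0 0 0 0 0]]
t [ 0.5354  0.148  -0.3411] 3.7347357122805818
s [ 0.537   0.1512 -0.9003] 1.5538805108427987
ts [ 0.5364  0.1494 -0.57  ] 6.22388500759807
eef [0.5347 0.1464 0.1016]
0.0128 (array([ 0.535 ,  0.1539, -0.2067]), np.float64(6.8412931132009085))
0.0148 (array([ 0.5346,  0.1497, -0.2055]), np.float64(6.663283229181578))
0.0168 (array([ 0.534 ,  0.1452, -0.1882]), np.float64(6.461875621632114))
```

In the tool's units: 0.037 m is 0.074, 0.0021 m is 0.0042.

```bash
echo '{"dx":[-0.0026,-0.0026,-0.0026,-0.0026,-0.0026],"dy":[0.0042,0.0042,0.0042,0.0042,0.0042],"dz":[0.02,0.04,0.06,0.074,0.074],"ax":[0,0,0,0,0],"ay":[0,0,0,0,0],"az":[0,0,0,0,0],"aperture":[0,0,0,0,0]}' > path.dat && python3 -m inch path.dat
for i in 1 2 3 ; do echo '{"dx":[0,0],"dy":[0,0],"dz":[0.002,0.002],"ax":[0,0],"ay":[0,0],"az":[0,0],"aperture":[0,0]}' > path.dat && python3 -m inch path.dat | egrep 'eef|contact' ; done
```

```text
time: 11.85
eef_pos: [0.5357, 0.1495, 0.0635]
tcp_rot: [0.1, 0.995, -0.0, -0.001]
contact_force: [0.4, 0.8, -0.4]
opening: 0.227
finger_force: 40.4
eef_pos: [0.5367, 0.1496, 0.0639]
contact_force: [-0.3, -0.3, -1.1]
eef_pos: [0.5364, 0.1495, 0.0626]
contact_force: [-0.2, 0.9, -1.6]
eef_pos: [0.5363, 0.1495, 0.0614]
contact_force: [0.0, 0.3, -0.1]
```

In the tool's units: 0.001 m is 0.002.

```bash
for i in 1 2 3 4; do echo '{"dx":[0,0],"dy":[0,0],"dz":[0.002,0.002],"ax":[0,0],"ay":[0,0],"az":[0,0],"aperture":[0,0]}' > path.dat && python3 -m inch path.dat | egrep 'eef|contact' ; done; python3 -c "
from plant import ctrl;print(ctrl.get_state()['wrist_torque'])"
```

```text
eef_pos: [0.5363, 0.1495, 0.0604]
contact_force: [0.8, -0.2, -1.0]
eef_pos: [0.5363, 0.1495, 0.0594]
contact_force: [-0.2, -0.4, -0.5]
eef_pos: [0.5363, 0.1495, 0.0584]
contact_force: [-1.0, -0.6, -1.1]
eef_pos: [0.5365, 0.1495, 0.0576]
contact_force: [0.1, -0.9, 1.3]
[-0.07980076 -0.05311412 -0.012574  ]
```

In the tool's units: 0.001 m is 0.002.

```bash
for i in 1 2 3; do echo '{"dx":[0,0],"dy":[0,0],"dz":[0.002,0.002],"ax":[0,0],"ay":[0,0],"az":[0,0],"aperture":[0,0]}' > path.dat && python3 -m inch path.dat | egrep 'eef|contact' ; python3 -c "
from plant import ctrl;s=ctrl.get_state();print(s['wrist_torque'],s['contact_force'])"; done
```

```text
eef_pos: [0.5365, 0.1495, 0.0568]
contact_force: [-0.1, -0.8, 1.7]
[-0.00199157  0.11317647 -0.06078026] [-0.05702989 -0.78779753  1.67914272]
eef_pos: [0.5366, 0.1495, 0.0559]
contact_force: [-1.0, -0.4, 2.6]
[-0.01246518  0.18544133 -0.00218033] [-0.9953809  -0.3812831   2.61833198]
eef_pos: [0.5367, 0.1496, 0.0554]
contact_force: [-2.1, -0.5, 5.9]
[-0.09059268  0.37907687 -0.00771083] [-2.13221815 -0.46074877  5.8737862 ]
```

```bash
cat > avg.py <<'E'
from h import *
np.set_printoptions(precision=3,suppress=True)
F=[]
for i in range(6):
    c=cam('side'); s=ctrl.get_state(); F.append(np.r_[s['contact_force'],s['wrist_torque'],s['eef_pos']])
F=np.array(F);print(F.mean(0),F[:,:6].std(0),R.from_quat(s['tcp_rot']).as_matrix()[:,2],s['time'])
E
python3 avg.py; echo '{"dx":[0,0,0],"dy":[0,0,0],"dz":[-0.012,-0.012,-0.012],"ax":[0,0,0],"ay":[0,0,0],"az":[0,0,0],"aperture":[0,0,0]}' > path.dat && python3 -m inch path.dat; python3 avg.py
```

```text
[-2.032 -0.102  6.143 -0.1    0.369 -0.007  0.537  0.15   0.055] [0.31  0.267 0.366 0.026 0.027 0.044] [ 0.001 -0.    -1.   ] 14.65
time: 15.02
eef_pos: [0.5359, 0.1495, 0.0599]
tcp_rot: [0.1, 0.995, -0.0, -0.001]
contact_force: [0.5, 0.5, -0.1]
opening: 0.222
finger_force: 40.4
[ 0.063 -0.117 -0.7   -0.015  0.007  0.     0.536  0.149  0.06 ] [0.343 0.526 0.295 0.028 0.029 0.026] [-0. -0. -1.] 15.325
```

The manual's scale: shifts go in shares of 0.5 m and turns go in shares of 4 rad. Converting my numbers, 0.005 m is 0.01, -0.001 m is -0.002.

```bash
echo '{"dx":[0.0018,0.0018,0.0018,0.0018,0.0018],"dy":[-0.002,-0.002,-0.002,-0.002,-0.002],"dz":[0,0.004,0.008,0.01,0.01],"ax":[0,0,0,0,0],"ay":[0,0,0,0,0],"az":[0,0,0,0,0],"aperture":[0,0,0,0,0]}' > path.dat && python3 -m inch path.dat|egrep 'eef|cont'; python3 avg.py;  echo '{"dx":[0,0],"dy":[0,0],"dz":[0.002,0.002],"ax":[0,0],"ay":[0,0],"az":[0,0],"aperture":[0,0]}' > path.dat && python3 -m inch path.dat|egrep 'eef|cont'
```

```text
eef_pos: [0.5354, 0.1486, 0.0558]
contact_force: [-0.4, -0.0, 1.4]
[-0.568 -1.165  1.935 -0.183  0.124 -0.005  0.535  0.149  0.056] [0.328 0.519 0.211 0.031 0.016 0.027] [ 0. -0. -1.] 16.25
eef_pos: [0.5355, 0.1486, 0.0548]
contact_force: [-0.9, -2.0, 3.6]
```

In the tool's units: -0.002 m is -0.004, -0.0013 m is -0.0026.

```bash
echo '{"dx":[0.0004,0.0008,0.0008,0.0008,0.0008],"dy":[-0.0012,-0.0026,-0.0026,-0.0026,-0.0026],"dz":[-0.004,-0.004,0,0.002,0.002],"ax":[0,0,0,0,0],"ay":[0,0,0,0,0],"az":[0,0,0,0,0],"aperture":[0,0,0,0,0]}' > path.dat && python3 -m inch path.dat|egrep 'eef|cont'; python3 avg.py
```

```text
eef_pos: [0.5344, 0.1475, 0.0531]
contact_force: [-0.6, -1.7, -1.2]
[ 0.056 -0.531 -0.759 -0.06  -0.02   0.011  0.534  0.148  0.053] [0.779 0.557 0.903 0.033 0.032 0.043] [-0. -0. -1.] 17.425
```

In the tool's units: 0.003 m is 0.006, 0.0015 m is 0.003.

```bash
echo '{"dx":[0,0,0],"dy":[0,0,0],"dz":[0.003,0.006,0.006],"ax":[0,0,0],"ay":[0,0,0],"az":[0,0,0],"aperture":[0,0,0]}' > path.dat && python3 -m inch path.dat|egrep 'eef|cont'; for i in 1 2 3 4; do echo '{"dx":[0,0],"dy":[0,0],"dz":[0.002,0.002],"ax":[0,0],"ay":[0,0],"az":[0,0],"aperture":[0,0]}' > path.dat && python3 -m inch path.dat|egrep 'eef|cont'; done
```

```text
eef_pos: [0.5346, 0.1475, 0.0504]
contact_force: [-1.1, -0.4, -0.1]
eef_pos: [0.5348, 0.1475, 0.0496]
contact_force: [0.1, -0.4, 0.1]
eef_pos: [0.5349, 0.1475, 0.0486]
contact_force: [1.0, -0.8, -0.7]
eef_pos: [0.5349, 0.1474, 0.0476]
contact_force: [0.5, -1.9, 0.1]
eef_pos: [0.5349, 0.1475, 0.0466]
contact_force: [1.1, -1.5, 1.0]
```

In the tool's units: 0.001 m is 0.002, -0.0001 m is -0.0002.

```bash
for i in 1 2; do echo '{"dx":[0,0],"dy":[-0.0002,-0.0002],"dz":[0.002,0.002],"ax":[0,0],"ay":[0,0],"az":[0,0],"aperture":[0,0]}' > path.dat && python3 -m inch path.dat|egrep 'eef|cont'; done; python3 avg.py
```

```text
eef_pos: [0.5349, 0.1475, 0.0456]
contact_force: [1.4, -0.6, 0.9]
eef_pos: [0.5349, 0.1474, 0.0448]
contact_force: [1.2, -0.4, 2.2]
[ 0.836 -1.067  1.869 -0.143 -0.224 -0.006  0.535  0.147  0.045] [0.695 0.624 0.615 0.032 0.03  0.028] [ 0.001  0.    -1.   ] 19.6
```

In the tool's units: 0.05 rad is 0.0125.

```bash
for i in 1 2 3; do echo '{"dx":[0,0,0,0],"dy":[0,0,0,0],"dz":[0,0,0,0],"ax":[0,0,0,0],"ay":[0,0,0,0],"az":[0.0063,0.0125,0.0188,0.0188],"aperture":[0,0,0,0]}' > path.dat && python3 -m inch path.dat|egrep 'eef|rot|cont'; python3 -c "
from plant import ctrl;s=ctrl.get_state();print(s['wrist_torque'])"; done
```

```text
eef_pos: [0.5349, 0.1475, 0.0447]
tcp_rot: [0.137, 0.991, 0.0, 0.0]
contact_force: [2.6, 0.3, 2.0]
[ 0.07176577 -0.39421412 -0.00841184]
eef_pos: [0.5349, 0.1474, 0.0446]
tcp_rot: [0.174, 0.985, 0.0, 0.0]
contact_force: [3.3, 0.7, 1.3]
[ 0.16173291 -0.57586298  0.02596361]
eef_pos: [0.5347, 0.1472, 0.0445]
tcp_rot: [0.211, 0.977, -0.0, 0.0]
contact_force: [4.7, -0.1, 0.7]
[-0.00258702 -0.76393117  0.00861633]
```

In the tool's units: -0.0006 m is -0.0012, 0.0003 m is 0.0006.

```bash
echo '{"dx":[-0.0012,-0.0012],"dy":[0.0006,0.0006],"dz":[0,0],"ax":[0,0],"ay":[0,0],"az":[0,0],"aperture":[0,0]}' > path.dat && python3 -m inch path.dat|egrep 'eef|cont'; python3 avg.py;  echo '{"dx":[0,0],"dy":[0,0],"dz":[0.002,0.002],"ax":[0,0],"ay":[0,0],"az":[0,0],"aperture":[0,0]}' > path.dat && python3 -m inch path.dat|egrep 'eef|cont'; python3 avg.py
```

```text
eef_pos: [0.5348, 0.1472, 0.0443]
contact_force: [2.6, -0.7, 0.5]
[ 2.821 -0.824  0.567 -0.125 -0.379 -0.     0.535  0.147  0.044] [0.57  0.414 0.513 0.028 0.037 0.036] [-0.001 -0.    -1.   ] 21.65
eef_pos: [0.5349, 0.1473, 0.0432]
contact_force: [0.8, -1.3, 0.3]
[ 1.331 -1.102  0.35  -0.201 -0.207 -0.005  0.535  0.147  0.043] [0.265 0.222 0.491 0.017 0.022 0.041] [-0.001 -0.    -1.   ] 22.2
```

In the tool's units: 0.001 m is 0.002, -0.0001 m is -0.0002.

```bash
for i in 1 2 3 4; do echo '{"dx":[-0.0002,-0.0002],"dy":[-0.0002,-0.0002],"dz":[0.002,0.002],"ax":[0,0],"ay":[0,0],"az":[0,0],"aperture":[0,0]}' > path.dat && python3 -m inch path.dat|egrep 'eef|cont'; done; python3 avg.py
```

```text
eef_pos: [0.5349, 0.1473, 0.0422]
contact_force: [0.1, -0.4, 0.3]
eef_pos: [0.535, 0.1472, 0.0412]
contact_force: [-0.3, 0.7, 1.0]
eef_pos: [0.535, 0.147, 0.0402]
contact_force: [0.5, -0.5, 0.2]
eef_pos: [0.5354, 0.1469, 0.0396]
contact_force: [-0.5, -0.1, 0.2]
[-0.633  0.216 -0.118  0.036  0.069 -0.006  0.535  0.147  0.04 ] [0.409 0.382 0.475 0.024 0.026 0.034] [ 0.  0. -1.] 23.5
```

```bash
for i in 1 2 3; do echo '{"dx":[0,0],"dy":[0,0],"dz":[0.0016,0.0016],"ax":[0,0],"ay":[0,0],"az":[0,0],"aperture":[0,0]}' > path.dat && python3 -m inch path.dat|egrep 'eef|cont'; done; python3 avg.py
```

```text
eef_pos: [0.5355, 0.1469, 0.0389]
contact_force: [-1.4, 0.9, 2.5]
eef_pos: [0.5356, 0.1469, 0.0383]
contact_force: [-1.1, 0.2, 3.1]
eef_pos: [0.5356, 0.1469, 0.0382]
contact_force: [-3.8, -1.3, 8.5]
[-3.75   0.07   7.568 -0.048  0.651  0.003  0.536  0.147  0.038] [0.318 0.229 0.486 0.015 0.028 0.044] [-0. -0. -1.] 24.55
```

In the tool's units: -0.0018 m is -0.0036, -0.001 m is -0.002.

```bash
echo '{"dx":[0,0,0],"dy":[0,0,0],"dz":[-0.002,-0.0036,-0.0036],"ax":[0,0,0],"ay":[0,0,0],"az":[0,0,0],"aperture":[0,0,0]}' > path.dat && python3 -m inch path.dat|egrep 'eef|cont'; python3 avg.py; echo '{"dx":[0,0,0,0,0],"dy":[0,0,0,0,0],"dz":[0,0,0,0,0],"ax":[0,0,0,0,0],"ay":[0,0,0,0,0],"az":[0.0125,0.025,0.0375,0.05,0.05],"aperture":[0,0,0,0,0]}' > path.dat && python3 -m inch path.dat|egrep 'eef|rot|cont'; python3 avg.py
```

```text
eef_pos: [0.5355, 0.1468, 0.0388]
contact_force: [-0.6, 0.7, 2.4]
[-0.873  0.539  2.129  0.078  0.14   0.006  0.536  0.147  0.039] [0.628 0.322 0.356 0.035 0.027 0.023] [ 0.  0. -1.] 25.225
eef_pos: [0.5356, 0.1467, 0.0389]
tcp_rot: [0.307, 0.952, -0.0, 0.0]
contact_force: [-0.3, 0.7, 1.9]
[-0.338 -0.113  1.995 -0.024  0.09   0.025  0.536  0.147  0.039] [0.303 0.478 0.226 0.034 0.035 0.027] [ 0. -0. -1.] 26.15
```

In the tool's units: 0.35 rad is 0.0875.

```bash
echo '{"dx":[0,0,0,0,0,0,0],"dy":[0,0,0,0,0,0,0],"dz":[0,0,0,0,0,0,0],"ax":[0,0,0,0,0,0,0],"ay":[0,0,0,0,0,0,0],"az":[0.015,0.03,0.045,0.06,0.075,0.0875,0.0875],"aperture":[0,0,0,0,0,0,0]}' > path.dat && python3 -m inch path.dat|egrep 'eef|rot|cont'; python3 avg.py; echo '{"dx":[0,0,0,0,0,0,0],"dy":[0,0,0,0,0,0,0],"dz":[0,0,0,0,0,0,0],"ax":[0,0,0,0,0,0,0],"ay":[0,0,0,0,0,0,0],"az":[0.015,0.03,0.045,0.06,0.0725,0.0823,0.0823],"aperture":[0,0,0,0,0,0,0]}' > path.dat && python3 -m inch path.dat|egrep 'eef|rot|cont'; python3 avg.py
python3 - <<'E'
from fit import *
c=cam('side');save(c,'side5.png')
s=ctrl.get_state();Rm=R.from_quat(s['tcp_rot']).as_matrix();print(np.arctan2(Rm[1,1],Rm[0,1])-np.pi/2,s['opening'])
im=cv2.imread('pics/side5.png');cv2.imwrite('pics/crop5.png',cv2.resize(im[150:215,262:332],(700,600),interpolation=cv2.INTER_CUBIC))
E
```

```text
eef_pos: [0.5356, 0.1468, 0.039]
tcp_rot: [0.468, 0.884, 0.0, 0.0]
contact_force: [-0.5, -0.2, 1.3]
[ 0.009 -0.528  1.582 -0.073  0.006  0.042  0.536  0.147  0.039] [0.388 0.303 0.246 0.024 0.03  0.028] [ 0. -0. -1.] 27.325
eef_pos: [0.5357, 0.1468, 0.039]
tcp_rot: [0.606, 0.795, 0.0, 0.0]
contact_force: [0.6, 0.2, 1.4]
[ 0.509 -0.031  1.852 -0.045 -0.076  0.048  0.536  0.147  0.039] [0.397 0.238 0.585 0.027 0.056 0.039] [ 0. -0. -1.] 28.5
-1.3035962165742765 0.22478532552680458
```

View pics/crop5.png

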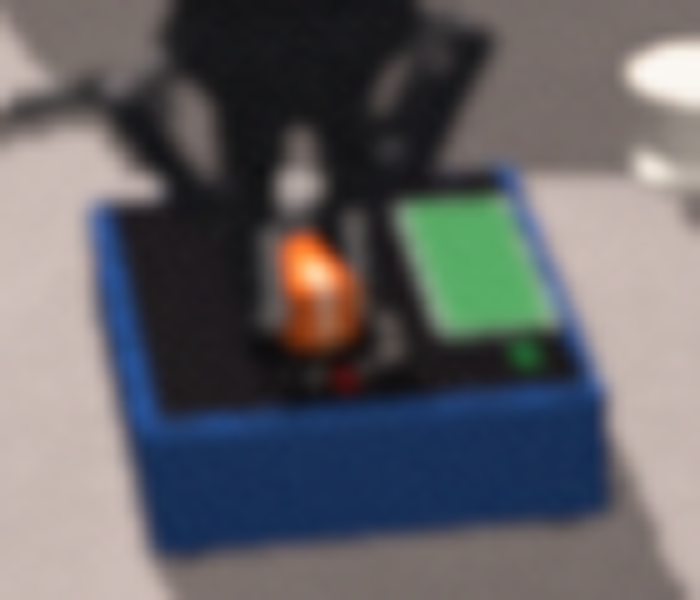

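In the tool's units: -0.0005 m is -0.001.

```bash
echo '{"dx":[0,0,0,0,0],"dy":[0,0,0,0,0],"dz":[-0.001,-0.001,-0.001,-0.001,-0.001],"ax":[0,0,0,0,0],"ay":[0,0,0,0,0],"az":[0,0,0,0,0],"aperture":[0.25,0.3,0.4,0.5,0.5]}' > path.dat && python3 -m inch path.dat|egrep 'eef|cont|open'; echo '{"dx":[0,0,0,0,0,0,0,0,0],"dy":[0,0,0,0,0,-0.1,-0.2,-0.3,-0.3],"dz":[-0.02,-0.06,-0.12,-0.2,-0.26,-0.32,-0.32,-0.32,-0.32],"ax":[0,0,0,0,0,0,0,0,0],"ay":[0,0,0,0,0,0,0,0,0],"az":[0,0,0,0,0,0,0,0,0],"aperture":[0.5,0.5,0.5,0.5,0.5,0.5,0.5,0.5,0.5]}' > path.dat && python3 -m inch path.dat|egrep 'time|eef|cont'
python3 - <<'E'
from h import *
s=ctrl.get_state();Rm=R.from_quat(s['tcp_rot']).as_matrix();print(Rm.round(2).tolist(),s['qpos'].round(2))
E
```

```text
eef_pos: [0.5354, 0.1468, 0.0394]
contact_force: [0.4, -0.2, -0.5]
opening: 0.501
time: 30.3
eef_pos: [0.3882, 0.107, 0.1994]
contact_force: [0.3, 0.4, -0.5]
[[-0.26, 0.96, 0.0], [0.96, 0.26, -0.0], [-0.0, 0.0, -1.0]] [ 0.02 -0.36  2.21 -0.    1.29 -0.25]
```

In the tool's units: 0.4 m is 0.8, 0.36 m is 0.72.

```bash
echo '{"dx":[0.12,0.24,0.36,0.48,0.6,0.72,0.8,0.8],"dy":[0,0,0,0,0,0,0,0],"dz":[-0.04,-0.04,-0.04,-0.04,-0.04,-0.04,-0.04,-0.04],"ax":[0,0,0,0,0,0,0,0],"ay":[0,0,0,0,0,0,0,0],"az":[0,0,0,0,0,0,0,0],"aperture":[0.5,0.5,0.5,0.5,0.5,0.5,0.5,0.5]}' > path.dat && python3 -m inch path.dat|egrep 'time|eef|cont'
python3 - <<'E'
from fit import *
np.set_printoptions(precision=4,suppress=True)
C=[cam('top'),cam('side')]; save(C[0],'top6.png');save(C[1],'side6.png')
bx=[(248,205,26,26),(283,170,24,24)]; mo=[orange(c['pixels'])*(c['pixels'][...,1]>.3*c['pixels'][...,0]) for c in C]
print(fit(C,mo,bx,[.535,.147,-1.3,.065],0,.022,.036,.02,True))
print(fit(C[:1],mo[:1],bx[:1],[.535,.147,-1.3],.065,.022,.036,.02,False))
print(fit(C[1:],mo[1:],bx[1:],[.535,.147,-1.3],.065,.022,.036,.02,False))
for n in('top','side'):
  for t in('knob_ptr','knob','dial_mark'): print(n,t,[(np.round(m['position'],4).tolist(),round(m['conf'],2)) for m in ctrl.mark_of(n,t)[:2]])
t=cv2.imread('pics/top6.png');s=cv2.imread('pics/side6.png')
f=lambda im,x,y,w,h:cv2.resize(im[y:y+h,x:x+w],(396,480),interpolation=cv2.INTER_CUBIC)
cv2.imwrite('pics/crop6.png',np.hstack([f(t,236,193,50,48),f(s,270,155,50,48)]))
E
```

```text
time: 31.3
eef_pos: [0.2847, 0.496, 0.2195]
contact_force: [0.1, -0.2, 0.2]
(array([ 0.5361,  0.1489, -1.2661,  0.0647]), np.float64(19.436591419591622))
(array([ 0.5354,  0.1493, -1.2933]), np.float64(11.430538749482007))
(array([ 0.5369,  0.1482, -1.2421]), np.float64(6.773902920709661))
top knob_ptr [([0.5411, 0.129, 0.0619], 0.5)]
top knob [([0.5355, 0.1458, 0.0563], 0.64), ([0.5704, -0.5232, 0.0002], 0.5)]
top dial_mark []
side knob_ptr [([0.5421, 0.1273, 0.0654], 0.6)]
side knob [([0.5351, 0.1462, 0.0577], 0.52)]
side dial_mark [([0.5332, 0.1458, 0.0595], 0.53), ([0.5354, 0.1441, 0.0563], 0.45)]
```

View pics/crop6.png

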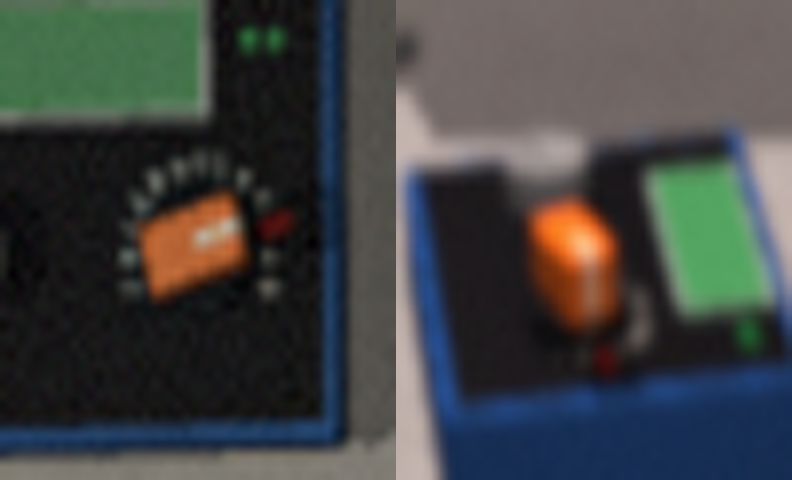

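```bash
python3 -c "
from plant import ctrl;print(ctrl.sign_off())"
```

```text
the job is handed in; nothing more can be done
None
```

The orange knob is fully home on the keyed shaft, its underside measured about 57 mm above the bench. The pointer is on the red mark to within about 0.03 rad by the cameras. The readings peaked at about 8.5 N against the box, the knob has been let go, the arm is clear, and the job was handed in at about 31 s.

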